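Pack a cartridge column with the packing rod

ROBOT

A 7-joint arm with a two-finger parallel gripper is mounted at the origin on a cart in front of the work surface, level with it; the furniture and walls round the work are solid. World frame = base frame: x ahead of the robot, y to its left, z up, the work surface at z = 0. Lengths are in m, angles in rad, forces in N, time in s.
With the tool pointing down it reaches from about 0.425 to 0.925 m from the base axis. Payload 6.8 kg.
Tool frame: the origin (TCP) lies on the centre line of the jaws, within the pads' length; the fingertips stand 25 mm ahead of it and the grasp point (between the pads) lies 6 mm ahead of it; z points along the fingers, y is the line along which they close (so a half turn about z gives the same grasp; the last joint's range is limited). The gripper opens to 85 mm and grips with 20 to 120 N. Pads are 22 mm wide; open, the fingers measure 114 mm over their backs; the gripper's body (76 mm by 85 mm) begins 54 mm behind the grasp point. The pads swing forward as they close: fully open they stand 13 mm farther back than shut.
Start: joints at [-1.436, 0.477, 0.022, 1.555, -0.011, 1.109, -0.083], TCP at [0.162, 0.655, 0.256] pointing down, gripper open.
Joint ranges: [-2.96, 2.96], [-0.34, 2.1], [-1.41, 1.46], [0.24, 2.44], [-1.37, 4.51], [0.17, 1.92], [-2.96, 2.96]. Speed limits (rad/s): [2.39, 2.39, 3.14, 3.14, 3.14, 3.14, 3.14].

INTERFACE

Orientations are given as a rotation vector (axis times angle).
In Python, from bench import telemetry, grab_frame, job gives the robot as it stands.
- The arm moves only by the tool apply_moves, never from a script. Its argument "rows" is a list of rows, each a list of 2 entries, a list of its own where there are three numbers: the shift along the tool's x, y, z each as a share of 250 mm, from -1 to 1, then the turn, a rotation vector about the tool's x, y, z each as a share of pi rad, from -1 to 1. A call has 1 to 10 rows; each row is the pose to reach, as a shift and turn from the pose commanded when the call began, along the tool's axes at that moment, turning the shorter way round; what a row does not reach only later rows make up. A row lasts 1/8 s, in which the tool goes at most 62.5 mm and 10.7 degrees, less where a joint would pass 70% of its speed; a pose out of reach is approached as far as the arm can. A call with a number of a shift or a turn outside -1 to 1 is refused whole. A call with a gripper value outside its range is refused whole. "jaw" is the gripper's target within -1 to 1 (fully open at 1, half-way at 0, shut at -1), set as the call begins (left out, the last holds). The fingers move at their own pace and stop on an object; "newtons" is the grip in N (left out, the last holds). Time passes only in rows, so rows that repeat a pose let the fingers close. It gives the time, the measured TCP pose, the force, the opening and the grip force at its end, in the units of the state.
- telemetry.get_obs(): the state, without advancing time (a new reading comes with each control period).
- grab_frame(name): name is "side" or "top" or "wrist"; returns a dict with "frame" (384x512x3 uint8, red, green, blue), "vertical_fov" (degrees; the focal length in pixels is half the picture's height over the tangent of half this angle, whatever the lens; pixels are square), "cx", "cy" (the principal point, pixels), "origin" and "attitude" of the camera in the world. Camera axes: x right, y up, looking along -z (the intrinsics and any distortion apply to the point x, -y, -z); pixel columns grow to the right and rows downward; lengths in m; the calibration is good to about 2 mm. A picture is of the moment at which its call begins. There is no depth.
- job.hand_in(): hands the job in; it is judged then, once.
The state is a dict: "clock": time; "joints": joint angles; "qvel": joint speeds; "tau": joint torques, N m; "tcp_pos": TCP position; "orientation": TCP orientation; "contact_force": force on the tool from outside, world axes, zero at the start; "moment": the same for the moment, N m; "grip_width": finger opening in m; "gripper_force": force on a finger pad.
Only numpy, scipy, OpenCV 4.12 (cv2) and the standard library are available. Lean on these libraries where they do the work, as an engineer would, in place of code of your own. Each camera call takes 0.05 s, during which the arm holds its last target. There are 200 camera calls.

TASK

Load the clear packing tube with the white cartridge first and the blue one on top of it, then take the packing rod and press the stack down, firmly but without ramming it, until it bottoms out. Stand the rod back in its stand; leave the red spare in the rack and everything else where it is.

Things in the scene. Friction and masses are not known exactly. Their poses are not given: they have to be found in the camera images.
- white_cartridge_mid (a point): Centre (30 above its underside, z along its axis) of the white cartridge: white cylinder with steel bands, 30 dia x 60 long, about 60 g, starts upright in one of the rack's three bays (which bay varies); it goes into the tube first
- blue_cartridge_mid (a point): Centre (30 above its underside, z along its axis) of the blue cartridge: blue cylinder with steel bands, 30 dia x 60 long, about 60 g, starts upright in one of the rack's three bays (which bay varies); it goes into the tube on top of the white one
- red_cartridge_mid (a point): Centre (30 above its underside, z along its axis) of the red cartridge: red cylinder with steel bands, 30 dia x 60 long, about 60 g, starts upright in one of the rack's three bays (which bay varies); a spare that stays in the rack
- rack: Grey cartridge rack, fixed, 56 (its x) x 160 (its y) mm, origin at the centre of its underside, z up. Base plate 8 thick; cartridges stand on the plate in three bays side by side at y = -50.5, 0 and +50.5, between 4 mm thick partitions at y = -76, -25, 25, 76 whose tops are 47 above the bench. Bays are 47 to 50 wide along y and open at both ends along x, so a gripper from above should close along the rack's x
- column_mouth (a point): Centre of the mouth of the upright clear packing tube, fixed, z up; the mouth is 172 above the bench. Bore 34 dia and 160 deep below this point, wall 3 thick; the top 12 mm flares to an inside of 46 dia (52 outside). Two steel tie rods 34 mm to either side along y end at 135 above the bench. An orange follower disc (8 thick) sits in the bore and carries the cartridges
- follower (a joint): Height of the follower disc in m above its bottom stop in the tube: 0 = bottomed out, starts 0.045 to 0.065. Friction holds it: about 7 N pushes it down; the cartridges' weight does not. Its top is 8 mm above the bore's floor when bottomed, so then the packed blue cartridge's top is 32 below the mouth; a firm push there is 10 to 30 N
- rod_grip (a point): Middle of the yellow handle of the packing rod, z up along the rod. Rod 155 long, 120 g; handle 20 dia from 37 above to 35 below this point; just below it a steel flange 30 dia, 5 thick; then a shaft 14 dia down to a white foot 26 dia whose flat end is 118 below this point. Starts upright in its stand
- rod_foot (a point): Centre of the flat lower end of the packing rod's white foot, z up along the rod
- stand_seat (a point): Centre of the floor of the rod stand's black cup, 10 above the bench, z up: the rod's foot stands here. Stand fixed (it, the rack or the tube may stand in a white tray, rim 19 high), steel base 84 dia; cup inside 36 dia, 45 deep, flaring in its top 15 mm to 52 inside
- feed_bottle_1: clear bottle with a red cap, 70 dia x 132 tall; bystander, to be left alone; origin at the centre of its underside, z up
- flask_50: small conical flask with a red bung, 63 dia x 107 tall; bystander, to be left alone; origin at the centre of its underside, z up
- beaker_100: clear beaker, 54 dia x 68 tall; bystander, to be left alone; origin at the centre of its underside, z up
- beaker_50: smaller clear beaker, 46 dia x 55 tall; bystander, to be left alone; origin at the centre of its underside, z up
- wash_bottle: white wash bottle with a bent spout, 65x108x206; bystander, to be left alone; origin at the centre of its underside, z up
- vial_2: amber screw-cap vial, 23 dia x 51 tall; bystander, to be left alone; origin at the centre of its underside, z up
- tape_roll_0: white tape roll lying flat, 66 dia x 20; bystander, to be left alone; origin at the centre of its underside, z up
- micropipette: white micropipette lying down, 43x233x28; bystander, to be left alone; origin at the centre of its underside, z up
- rod: The packing rod as a whole: origin as point rod_foot
- white_cartridge: The white cartridge as a whole: origin at the centre of its underside
- blue_cartridge: The blue cartridge as a whole: origin at the centre of its underside

How it is judged:
On the way, in this order (a step that is already met when the one before it is completed fails the run):
1. both cartridges stand in the tube, white below blue (horizontal distance between each of white_cartridge_mid, blue_cartridge_mid and column_mouth below 0.006 m and z of white_cartridge_mid in the frame of column_mouth below -0.05 m and z of blue_cartridge_mid in the frame of column_mouth below 0.025 m and z of blue_cartridge_mid in the frame of white_cartridge_mid above 0.05 m), for 0.1 s.
2. the rod presses the blue cartridge with more than 10 N while the follower is on its bottom stop (value of joint follower below 0.002 m and contact force between rod and blue_cartridge above 10 N), for 0.03 s.
At the end, for the whole second after the job is handed in: White cartridge below blue in the tube, both within 6 mm of its axis and within 5 mm of fully down, follower within 2 mm of its bottom stop; rod at rest in its stand (foot within 12 mm of the cup's axis and 8 mm of its floor, tilted less than 0.3 rad) (horizontal distance between each of white_cartridge_mid, blue_cartridge_mid and column_mouth below 0.006 m and z of white_cartridge_mid in the frame of column_mouth below -0.117 m and z of blue_cartridge_mid in the frame of column_mouth below -0.057 m and z of blue_cartridge_mid in the frame of white_cartridge_mid above 0.05 m and value of joint follower below 0.002 m and horizontal distance between rod_foot and stand_seat below 0.012 m and z of rod_foot in the frame of stand_seat below 0.008 m and angle between rod_foot's own z axis and vertical below 0.3 rad and linear speed of each of white_cartridge, blue_cartridge, rod below 0.02 m/s); the robot touches nothing.
It fails at once if the red spare is taken out of place (moved more than 20 mm) (distance of red_cartridge_mid from where it was at the start of the episode above 0.02 m).
It fails at once if the stack is rammed: more than 70 N between rod and blue cartridge (contact force between rod and blue_cartridge above 70 N).
It fails at once if a bystander is disturbed (moved more than 30 mm) (distance of any of feed_bottle_1, flask_50, beaker_100, beaker_50, wash_bottle, vial_2, tape_roll_0, micropipette from where it was at the start of the episode above 0.03 m).
It also fails if it takes over 72 s, if anything falls off the work surface, if the arm or the gripper's body presses on something with over 40 N, if the wrist force passes 120 N, or if a joint passes its speed limit or range.

## Working session

There is one attempt and no reset: what is moved stays moved. The work goes in short steps, Python scripts to look and compute and a tool call to move; the robot and the scene stay as the last step left them, time stands still between calls to the robot, and variables do not carry over. Pictures are saved under pics/ and viewed, at most 10 in all, crops included, and the job is handed in when it is done.

Besides the shell and the picture viewer there is one more tool, called after "Emit:" in YAML: its name, and indented under it one key for each argument. apply_moves: Moves the arm, as the interface text tells. Its arguments: {"type":"object","properties":{"rows":{"type":"array"},"jaw":{"type":"number"},"newtons":{"type":"number"}},"required":["rows"]}

```bash
mkdir -p pics
cat > h.py <<'E'
import numpy as np, cv2
from bench import telemetry, grab_frame, job
from scipy.spatial.transform import Rotation as R
def cam(f):
    A=np.array(f["attitude"],float); 
    M=A if A.shape==(3,3) else (R.from_rotvec(A).as_matrix() if A.size==3 else None)
    F=f["frame"].shape[0]/2/np.tan(np.radians(f["vertical_fov"])/2)
    return M,F
def onz(f,u,v,z):
    M,F=cam(f); d=M@np.array([(u-f["cx"])/F,-(v-f["cy"])/F,-1]); o=np.array(f["origin"])
    return o+d*(z-o[2])/d[2]
def proj(f,p):
    M,F=cam(f); c=M.T@(np.array(p)-np.array(f["origin"])); return f["cx"]-F*c[0]/c[2], f["cy"]+F*c[1]/c[2]
E
python3 - <<'E'
from h import *
import pickle
for n in("top","side","wrist"):
    f=grab_frame(n); pickle.dump(f,open(n+".pkl","wb")); print(n,{k:v for k,v in f.items() if k!="frame"})
    cv2.imwrite(f"pics/{n}0.png",f["frame"][:,:,::-1])
print(telemetry.get_obs())
E
```

```text
top {'vertical_fov': 52.48840074870515, 'cx': 251.7248834299465, 'cy': 191.76941711309283, 'origin': array([3.28029213e-01, 9.82981223e-04, 1.24097607e+00]), 'attitude': array([ 0.142247  , -0.15324083, -1.58001954])}
side {'vertical_fov': 56.38553232914115, 'cx': 253.07831198809478, 'cy': 189.39255480349917, 'origin': array([ 0.23648367, -0.90025171,  0.89343537]), 'attitude': array([ 0.87019764, -0.14854038, -0.34212347])}
wrist {'vertical_fov': 63.758648356694906, 'cx': 257.7893752305825, 'cy': 192.8601454967259, 'origin': array([0.0882216 , 0.67279695, 0.37310987]), 'attitude': array([-0.25677941, -0.19709568,  1.31862271])}
{'clock': 0.15, 'joints': array([-1.43610108,  0.47764671,  0.02231362,  1.55619939, -0.011519  ,
        1.10931837, -0.08309325]), 'qvel': array([ 0.00278882, -0.00334626,  0.00098209, -0.00353071,  0.00063445,
        0.00012966,  0.00053705]), 'tau': array([ 3.00984582e-03, -5.96923935e+01,  1.61056034e+00, -2.81491756e+01,
        1.27580468e-02,  6.60014892e-03,  6.22022156e-06]), 'tcp_pos': array([0.16215892, 0.65479925, 0.25553446]), 'orientation': array([-3.80361777e-01, -3.11837516e+00,  2.26338410e-03]), 'contact_force': array([-0.26171224,  1.15846273,  0.6715292 ]), 'moment': array([0.00188733, 0.00465102, 0.0230935 ]), 'gripper_force': 0.0, 'grip_width': 0.08561513137730324}
```

View pics/top0.png

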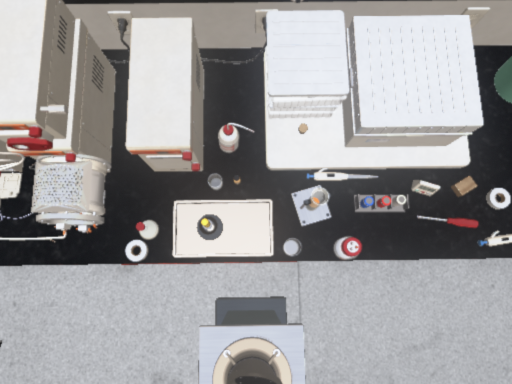

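View pics/side0.png

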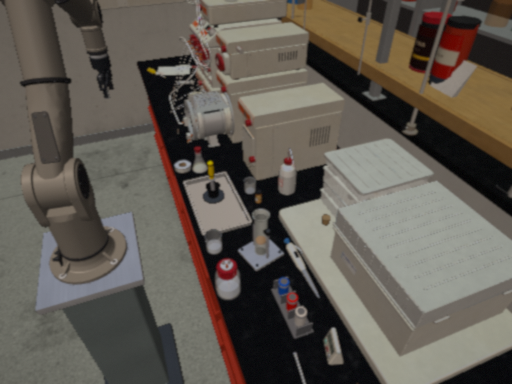

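The top view shows the tube near (318,197), and the rack with blue at (367,202), red at (385,201) and white at (401,200). The rod is at (207,225), in its stand in the tray. The side view agrees, so I'll zoom in on both.

Run:
```python
from h import *
import pickle
t=pickle.load(open("top.pkl","rb"));s=pickle.load(open("side.pkl","rb"))
c=lambda f,x,y,w,h,k:cv2.resize(f["frame"][y:y+h,x:x+w,::-1],None,fx=k,fy=k,interpolation=cv2.INTER_CUBIC)
a=c(t,285,165,130,100,4);  # 520x400
b=c(t,180,200,60,50,4)     # 240x200
d=c(s,180,150,65,75,4)     # 260x300
e=c(s,230,200,100,140,3)    # 300x420
im=np.zeros((600,800,3),np.uint8)
im[:300,:390]=cv2.resize(a,(390,300)); im[300:500,:240]=b; im[300:600,240:500]=d; im[:420,500:800]=e
cv2.imwrite("pics/crop.png",im)
for n,f,u,v,z in[("blue",t,367,202,.068),("red",t,385,201,.068),("white",t,401,200,.068),("rodtop",t,204,221,.165),("tube",t,320,192,.172)]:
    print(n,onz(f,u,v,z))
```

```text
blue [ 0.51419908 -0.36067115  0.068     ]
red [ 0.51652555 -0.41602371  0.068     ]
white [ 0.51894079 -0.4653256   0.068     ]
rodtop [0.45182988 0.12536828 0.165     ]
tube [ 0.52782745 -0.19894321  0.172     ]
```

View pics/crop.png

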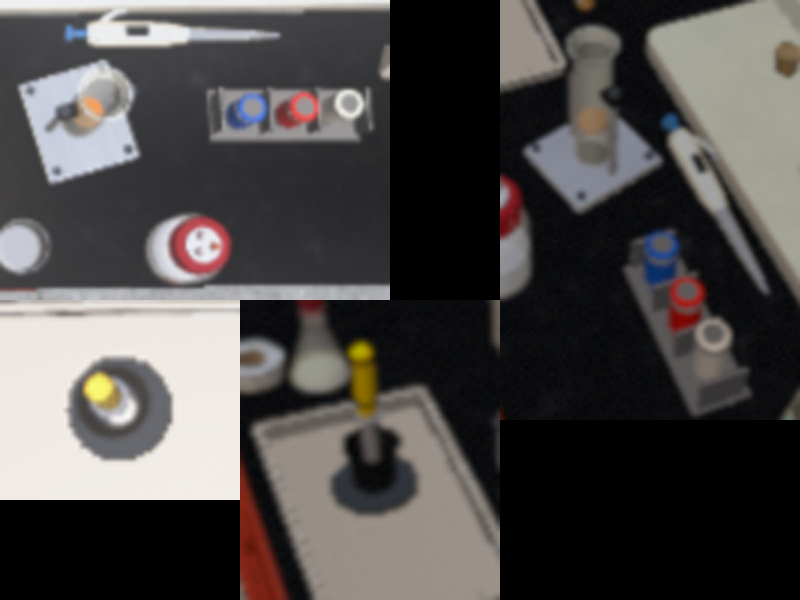

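The crop gives these full-frame positions:

| Point | Top view | Side view |
|---|---|---|
| Blue top | (369.7,200.7) | (284,281.3) |
| Red top | (386.3,200) | (292.3,297.3) |
| White top | (401.7,199.3) | (301,311.7) |
| Tube mouth | (320.3,196.7) | (261,215) |
| Rod top | (204.7,221.7) | (210.5,162.5) |

Next I'll check that the two views agree.

Run:
```python
from h import *
import pickle
t=pickle.load(open("top.pkl","rb"));s=pickle.load(open("side.pkl","rb"))
for n,a,b,z in[("blue",(369.7,200.7),(284,281.3),.068),("red",(386.3,200),(292.3,297.3),.068),("white",(401.7,199.3),(301,311.7),.068),("tube",(320.3,196.7),(261,215),.172),("rod",(204.7,221.7),(210.5,162.5),.165)]:
    print(n,onz(t,*a,z).round(4),onz(s,*b,z).round(4))
o=telemetry.get_obs();m=R.from_rotvec(o["orientation"]).as_matrix();print(m.round(3))
w=pickle.load(open("wrist.pkl","rb"));M,_=cam(w)
print(m.T@(w["origin"]-o["tcp_pos"]), (m.T@M).round(3))
```

```text
blue [ 0.5181 -0.3692  0.068 ] [ 0.5188 -0.3684  0.068 ]
red [ 0.5196 -0.4203  0.068 ] [ 0.5183 -0.4224  0.068 ]
white [ 0.5211 -0.4677  0.068 ] [ 0.5207 -0.4686  0.068 ]
tube [ 0.5145 -0.1991  0.172 ] [ 0.5166 -0.2015  0.172 ]
rod [0.4499 0.1234 0.165 ] [0.4523 0.1165 0.165 ]
[[-0.971  0.24  -0.   ]
 [ 0.24   0.971 -0.001]
 [-0.    -0.001 -1.   ]]
[ 0.07608744 -0.00047215 -0.11758019] [[ 0.001  0.955  0.296]
 [ 1.    -0.001  0.001]
 [ 0.002  0.296 -0.955]]
```

```bash
cat >> h.py <<'E'
import json,os
def pose(x,y,z,a):
    a=np.radians(a); Y=[np.cos(a),np.sin(a),0]; Z=[0,0,-1]
    return np.array([x,y,z]),np.array([np.cross(Y,Z),Y,Z]).T
def start():
    if os.path.exists("cmd.json"):
        d=json.load(open("cmd.json")); return np.array(d[0]),np.array(d[1])
    o=telemetry.get_obs(); return np.array(o["tcp_pos"]),R.from_rotvec(o["orientation"]).as_matrix()
def plan(*wps,step=.058,astep=10,save=True):
    """waypoints (x,y,z,yaw of closing line deg) -> rows for apply_moves, from last commanded pose"""
    p0,m0=start(); p,m=p0,m0; out=[]
    for w in wps:
        q,n=pose(*w); rv=R.from_matrix(m.T@n).as_rotvec()
        k=max(1,int(np.ceil(max(np.linalg.norm(q-p)/step,np.degrees(np.linalg.norm(rv))/astep))))
        for i in range(1,k+1):
            pi=p+(q-p)*i/k; mi=m@R.from_rotvec(rv*i/k).as_matrix()
            out.append([(m0.T@(pi-p0)/.25).round(3).tolist(),(R.from_matrix(m0.T@mi).as_rotvec()/np.pi).round(3).tolist()])
        p,m=q,n
    a,b=np.array(out[-1][0])*.25,np.array(out[-1][1])*np.pi
    json.dump([(p0+m0@a).tolist(),(m0@R.from_rotvec(b).as_matrix()).tolist()],open("cmd.json","w"))
    print(len(out),json.dumps(out))
E
python3 - <<'E'
from h import *
plan((.15,.44,.33,66),(.31,.34,.33,36))
plan((.44,.12,.33,1.6),(.46,-.04,.33,1.6))
plan((.50,-.27,.30,1.6),(.521,-.455,.26,1.6))
E
```

```text
8 [[[-0.04, -0.212, -0.074], [-0.0, 0.0, 0.014]], [[-0.08, -0.423, -0.148], [-0.0, 0.0, 0.028]], [[-0.12, -0.635, -0.222], [-0.0, 0.0, 0.042]], [[-0.159, -0.846, -0.297], [-0.0, 0.0, 0.056]], [[-0.339, -0.905, -0.297], [-0.0, 0.0, 0.098]], [[-0.518, -0.963, -0.296], [-0.0, 0.0, 0.139]], [[-0.697, -1.022, -0.296], [-0.0, 0.0, 0.181]], [[-0.877, -1.081, -0.296], [-0.0, 0.0, 0.223]]]
8 [[[-0.203, -0.019, 0.0], [-0.0, 0.0, 0.038]], [[-0.407, -0.038, 0.0], [-0.0, 0.0, 0.076]], [[-0.61, -0.057, 0.001], [-0.0, 0.0, 0.115]], [[-0.814, -0.076, 0.001], [-0.0, 0.0, 0.153]], [[-1.017, -0.096, 0.001], [-0.0, 0.0, 0.191]], [[-1.206, -0.199, 0.001], [-0.0, 0.0, 0.191]], [[-1.394, -0.303, 0.001], [-0.0, 0.0, 0.191]], [[-1.582, -0.407, 0.002], [-0.0, 0.0, 0.191]]]
9 [[[-0.185, 0.027, 0.024], [-0.0, 0.0, -0.0]], [[-0.37, 0.054, 0.048], [-0.0, 0.0, -0.0]], [[-0.554, 0.081, 0.073], [-0.0, 0.0, -0.0]], [[-0.739, 0.108, 0.097], [-0.0, 0.0, -0.0]], [[-0.924, 0.135, 0.121], [-0.0, 0.0, -0.0]], [[-1.109, 0.151, 0.161], [-0.0, 0.0, -0.0]], [[-1.295, 0.167, 0.202], [-0.0, 0.0, -0.0]], [[-1.48, 0.183, 0.242], [-0.0, 0.0, -0.0]], [[-1.666, 0.199, 0.282], [-0.0, 0.0, -0.0]]]
```

```bash
rm cmd.json
python3 - <<'E'
s=open('h.py').read()
i=s.index("            out.append"); j=s.index("        p,m=q,n")
s=s[:i]+'''            row=lambda:[(m0.T@(pi-p0)/.25).round(3).tolist(),(R.from_matrix(m0.T@mi).as_rotvec()/np.pi).round(3).tolist()]
            r=row()
            if len(out)==10 or max(map(abs,r[0]+r[1]))>.99: p0,m0=flush(p0,m0,out); out=[]; r=row()
            out.append(r)
'''+s[j:]
i=s.index("    a,b=np.array(out"); s=s[:i]+"    flush(p0,m0,out)\n"
s+='''def flush(p0,m0,out):
    a,b=np.array(out[-1][0])*.25,np.array(out[-1][1])*np.pi
    p,m=p0+m0@a,m0@R.from_rotvec(b).as_matrix()
    json.dump([p.tolist(),m.tolist()],open("cmd.json","w")); print(len(out),json.dumps(out)); return p,m
'''
open('h.py','w').write(s)
E
python3 - <<'E'
from h import *
plan((.15,.44,.33,66),(.31,.34,.33,36),(.44,.12,.33,1.6),(.46,-.04,.33,1.6),(.50,-.27,.30,1.6),(.521,-.455,.26,1.6))
E
```

```text
6 [[[-0.04, -0.212, -0.074], [-0.0, 0.0, 0.014]], [[-0.08, -0.423, -0.148], [-0.0, 0.0, 0.028]], [[-0.12, -0.635, -0.222], [-0.0, 0.0, 0.042]], [[-0.159, -0.846, -0.297], [-0.0, 0.0, 0.056]], [[-0.339, -0.905, -0.297], [-0.0, 0.0, 0.098]], [[-0.518, -0.963, -0.296], [-0.0, 0.0, 0.139]]]
5 [[[-0.187, 0.022, -0.0], [-0.0, 0.0, 0.042]], [[-0.375, 0.045, -0.0], [-0.0, 0.0, 0.084]], [[-0.566, -0.026, -0.0], [-0.0, 0.0, 0.122]], [[-0.758, -0.098, 0.0], [-0.0, 0.0, 0.16]], [[-0.949, -0.17, 0.0], [-0.0, 0.0, 0.198]]]
4 [[[-0.197, 0.054, 0.001], [-0.0, 0.0, 0.039]], [[-0.395, 0.107, 0.001], [-0.0, 0.0, 0.077]], [[-0.607, 0.076, 0.001], [-0.0, 0.0, 0.077]], [[-0.82, 0.045, 0.001], [-0.0, 0.0, 0.077]]]
5 [[[-0.214, 0.021, 0.001], [-0.0, 0.0, -0.0]], [[-0.399, 0.048, 0.025], [-0.0, 0.0, -0.0]], [[-0.584, 0.075, 0.049], [-0.0, 0.0, -0.0]], [[-0.768, 0.102, 0.074], [-0.0, 0.0, -0.0]], [[-0.953, 0.129, 0.098], [-0.0, 0.0, -0.0]]]
5 [[[-0.185, 0.027, 0.024], [-0.0, 0.0, -0.0]], [[-0.37, 0.043, 0.064], [-0.0, 0.0, -0.0]], [[-0.556, 0.059, 0.105], [-0.0, 0.0, -0.0]], [[-0.741, 0.075, 0.145], [-0.0, 0.0, -0.0]], [[-0.927, 0.091, 0.185], [-0.0, 0.0, -0.0]]]
```

Emit:
apply_moves:
  rows:
    - [[-0.04,-0.212,-0.074],[0,0,0.014]]
    - [[-0.08,-0.423,-0.148],[0,0,0.028]]
    - [[-0.12,-0.635,-0.222],[0,0,0.042]]
    - [[-0.159,-0.846,-0.297],[0,0,0.056]]
    - [[-0.339,-0.905,-0.297],[0,0,0.098]]
    - [[-0.518,-0.963,-0.296],[0,0,0.139]]

```text
clock: 0.9
tcp_pos: [0.2307, 0.3893, 0.3308]
orientation: [-1.051, -2.96, -0.002]
contact_force: [0.0, 0.2, 0.2]
grip_width: 0.0853
gripper_force: 0.0
```

Emit:
apply_moves:
  rows:
    - [[-0.187,0.022,0],[0,0,0.042]]
    - [[-0.375,0.045,0],[0,0,0.084]]
    - [[-0.566,-0.026,0],[0,0,0.122]]
    - [[-0.758,-0.098,0],[0,0,0.16]]
    - [[-0.949,-0.17,0],[0,0,0.198]]

```text
clock: 1.52
tcp_pos: [0.3885, 0.2066, 0.3302]
orientation: [-1.908, -2.496, -0.0]
contact_force: [-0.5, 0.4, 0.2]
grip_width: 0.0851
gripper_force: 0.0
```

Emit:
apply_moves:
  rows:
    - [[-0.197,0.054,0.001],[0,0,0.039]]
    - [[-0.395,0.107,0.001],[0,0,0.077]]
    - [[-0.607,0.076,0.001],[0,0,0.077]]
    - [[-0.82,0.045,0.001],[0,0,0.077]]

```text
clock: 2.02
tcp_pos: [0.4533, 0.0119, 0.33]
orientation: [-2.191, -2.252, -0.0]
contact_force: [1.0, -0.3, 0.8]
grip_width: 0.0851
gripper_force: 0.0
```

Emit:
apply_moves:
  rows:
    - [[-0.214,0.021,0.001],[0,0,0]]
    - [[-0.399,0.048,0.025],[0,0,0]]
    - [[-0.584,0.075,0.049],[0,0,0]]
    - [[-0.768,0.102,0.074],[0,0,0]]
    - [[-0.953,0.129,0.098],[0,0,0]]

```text
clock: 2.65
tcp_pos: [0.4922, -0.2248, 0.3052]
orientation: [-2.19, -2.252, -0.0]
contact_force: [0.6, 0.7, 0.2]
grip_width: 0.0854
gripper_force: 0.0
```

Emit:
apply_moves:
  rows:
    - [[-0.185,0.027,0.024],[0,0,0]]
    - [[-0.37,0.043,0.064],[0,0,0]]
    - [[-0.556,0.059,0.105],[0,0,0]]
    - [[-0.741,0.075,0.145],[0,0,0]]
    - [[-0.927,0.091,0.185],[0,0,0]]
    - [[-0.927,0.091,0.185],[0,0,0]]
    - [[-0.927,0.091,0.185],[0,0,0]]

```text
clock: 3.52
tcp_pos: [0.5212, -0.4542, 0.2588]
orientation: [-2.19, -2.251, -0.0]
contact_force: [0.3, 0.8, -0.2]
grip_width: 0.0852
gripper_force: 0.0
```

Run:
```python
from h import *
import pickle
f=grab_frame("wrist"); pickle.dump(f,open("w1.pkl","wb"));cv2.imwrite("pics/w1.png",f["frame"][:,:,::-1])
o=telemetry.get_obs();print(o["clock"],o["tcp_pos"],R.from_rotvec(o["orientation"]).as_matrix().round(3),o["contact_force"],start()[0])
for n,p in[("white",(.521,-.468,.068)),("red",(.519,-.421,.068)),("blue",(.518,-.369,.068))]: print(n,proj(f,p))
```

```text
3.575 [ 0.52162856 -0.4535741   0.25911534] [[-0.028  1.     0.   ]
 [ 1.     0.028  0.001]
 [ 0.001  0.    -1.   ]] [0.71411322 0.97624965 0.45094054] [ 0.52111309 -0.45508433  0.26000779]
white (np.float64(258.0680733495082), np.float64(186.6517930660029))
red (np.float64(257.3995652245437), np.float64(141.21645039832285))
blue (np.float64(257.86836809602846), np.float64(85.9262440381675))
```

View pics/w1.png

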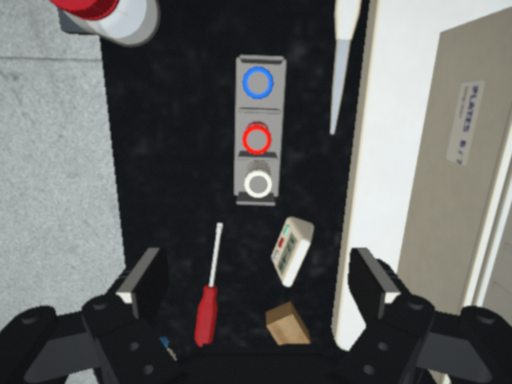

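The wrist view shows blue's top at (258,82), red's at (257,138) and white's at (258,183.5), all within about 3 mm of the prediction. I'll refine by colour centroid.

Run:
```python
from h import *
import pickle
f=pickle.load(open("w1.pkl","rb")); im=f["frame"].astype(int)
r,g,b=im[...,0],im[...,1],im[...,2]
for n,m,(u,v) in[("white",(im.min(2)>190),(258,184)),("red",(r>g+90),(257,138)),("blue",(b>r+80),(258,82))]:
    k=np.zeros(m.shape,np.uint8);k[v-20:v+20,u-22:u+22]=m[v-20:v+20,u-22:u+22]
    pts=cv2.findNonZero(k); c,R_=cv2.minEnclosingCircle(cv2.convexHull(pts)); print(n,c,R_,cv2.boundingRect(pts),onz(f,*c,.068).round(4))
plan((.521,-.467,.24,1.6),(.521,-.467,.14,1.6),(.521,-.467,.075,1.6),step=.05)
```

```text
white (257.5555419921875, 184.0) 13.592504501342773 (244, 171, 28, 26) [ 0.5204 -0.4652  0.068 ]
red (256.0, 139.1666717529297) 15.133768081665039 (242, 125, 29, 30) [ 0.5176 -0.419   0.068 ]
blue (257.5, 82.37096405029297) 16.016233444213867 (242, 67, 31, 32) [ 0.5176 -0.3658  0.068 ]
5 [[[-0.048, -0.002, 0.08], [-0.0, 0.0, -0.0]], [[-0.047, -0.002, 0.28], [-0.0, 0.0, -0.0]], [[-0.047, -0.002, 0.48], [-0.0, 0.0, -0.0]], [[-0.047, -0.002, 0.61], [-0.0, 0.0, -0.0]], [[-0.047, -0.002, 0.74], [-0.0, 0.0, -0.0]]]
```

Emit:
apply_moves:
  rows:
    - [[-0.048,-0.002,0.08],[0,0,0]]
    - [[-0.047,-0.002,0.28],[0,0,0]]
    - [[-0.047,-0.002,0.48],[0,0,0]]
    - [[-0.047,-0.002,0.61],[0,0,0]]
    - [[-0.047,-0.002,0.74],[0,0,0]]
    - [[-0.047,-0.002,0.74],[0,0,0]]
    - [[-0.047,-0.002,0.74],[0,0,0]]

```text
clock: 4.45
tcp_pos: [0.5213, -0.4669, 0.0751]
orientation: [2.19, 2.251, -0.0]
contact_force: [0.9, -0.4, 0.0]
grip_width: 0.0856
gripper_force: 0.0
```

Emit:
apply_moves:
  rows:
    - [[0,0,0],[0,0,0]]
    - [[0,0,0],[0,0,0]]
    - [[0,0,0],[0,0,0]]
    - [[0,0,0],[0,0,0]]
    - [[0,0,0],[0,0,0]]
    - [[0,0,0],[0,0,0]]
  jaw: -1
  newtons: 40

```text
clock: 5.2
tcp_pos: [0.5213, -0.4668, 0.075]
orientation: [2.19, 2.251, 0.0]
contact_force: [-0.1, 0.6, 6.5]
grip_width: 0.0286
gripper_force: 39.5
```

Run:
```python
from h import *
o=telemetry.get_obs();print(o["clock"],o["tcp_pos"],o["contact_force"],o["grip_width"],start()[0])
plan((.521,-.467,.14,1.6),(.521,-.467,.275,1.6),(.516,-.20,.275,1.6))
```

```text
5.2 [ 0.52127002 -0.4667566   0.07503867] [-0.12315638  0.59441217  6.49428651] 0.028570216318907684 [ 0.52088393 -0.46710588  0.0750247 ]
9 [[[0.0, 0.0, -0.13], [-0.0, 0.0, -0.0]], [[0.0, 0.0, -0.26], [-0.0, 0.0, -0.0]], [[-0.0, 0.0, -0.44], [-0.0, 0.0, -0.0]], [[-0.0, 0.0, -0.62], [-0.0, 0.0, -0.0]], [[-0.001, 0.0, -0.8], [-0.0, 0.0, -0.0]], [[0.213, 0.002, -0.8], [-0.0, 0.0, -0.0]], [[0.427, 0.004, -0.801], [-0.0, 0.0, -0.0]], [[0.64, 0.006, -0.801], [-0.0, 0.0, -0.0]], [[0.854, 0.008, -0.801], [-0.0, 0.0, -0.0]]]
1 [[[0.213, 0.002, -0.0], [-0.0, 0.0, -0.0]]]
```

Emit:
apply_moves:
  rows:
    - [[0,0,-0.13],[0,0,0]]
    - [[0,0,-0.26],[0,0,0]]
    - [[0,0,-0.44],[0,0,0]]
    - [[0,0,-0.62],[0,0,0]]
    - [[-0.001,0,-0.8],[0,0,0]]
    - [[0.213,0.002,-0.8],[0,0,0]]
    - [[0.427,0.004,-0.801],[0,0,0]]
    - [[0.64,0.006,-0.801],[0,0,0]]
    - [[0.854,0.008,-0.801],[0,0,0]]
    - [[0.854,0.008,-0.801],[0,0,0]]

```text
clock: 6.45
tcp_pos: [0.5182, -0.2474, 0.2737]
orientation: [-2.18, -2.258, -0.003]
contact_force: [-0.1, -0.9, 0.5]
grip_width: 0.0285
gripper_force: 39.8
```

Run:
```python
from h import *
import pickle
f=grab_frame("wrist"); pickle.dump(f,open("w2.pkl","wb"))
o=telemetry.get_obs();print(o["clock"],o["tcp_pos"],o["contact_force"],o["grip_width"],proj(f,(.516,-.2,.172)))
im=cv2.resize(f["frame"][:,:,::-1],(800,600),interpolation=cv2.INTER_CUBIC); cv2.imwrite("pics/w2.png",im)
```

```text
6.5 [ 0.51766436 -0.2504016   0.27422953] [-0.3059241   0.36341361 -0.48652435] 0.028204625463282715 (np.float64(258.17581730671486), np.float64(138.6882331522227))
```

View pics/w2.png

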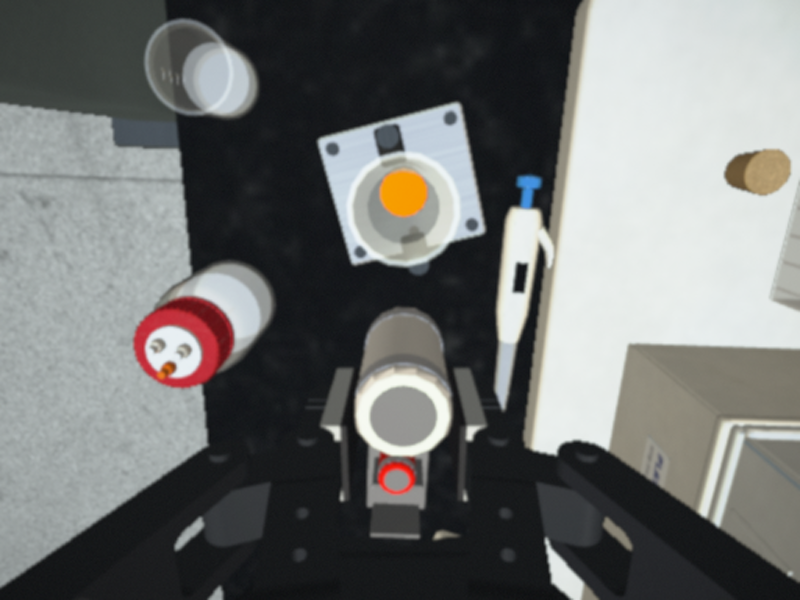

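The mouth ring is centred at (404,208) in the zoomed view, which is (258.6,133.1) full-frame. The held white cartridge's top ring is at (404,412), or (258.5,263.7). I'll compare the two in the same camera.

Run:
```python
from h import *
import pickle
f=pickle.load(open("w2.pkl","rb"))
print("mouth",onz(f,258.6,133.1,.172),"cart",onz(f,258.5,263.7,.267),f["origin"])
for n,u,v in (("L",347,208),("R",461,208),("T",404,150),("B",404,266)): print(n,onz(f,u*.64,v*.64,.172).round(4))
# settled follow-up
f=grab_frame("wrist");pickle.dump(f,open("w3.pkl","wb"));o=telemetry.get_obs();print(o["tcp_pos"],f["origin"])
g=cv2.cvtColor(f["frame"],cv2.COLOR_RGB2GRAY)
c=cv2.HoughCircles(cv2.GaussianBlur(g,(3,3),0),cv2.HOUGH_GRADIENT,1,20,param1=100,param2=18,minRadius=24,maxRadius=45)
for u,v,r in c[0][:8]: print(u,v,r,onz(f,u,v,.172).round(4),onz(f,u,v,.267).round(4))
```

```text
mouth [ 0.51615546 -0.19609398  0.172     ] cart [ 0.51778624 -0.24448363  0.267     ] [ 0.5150238  -0.17251091  0.39168349]
L [ 0.4905 -0.197   0.172 ]
R [ 0.5417 -0.1952  0.172 ]
T [ 0.5152 -0.1712  0.172 ]
B [ 0.5171 -0.2228  0.172 ]
[ 0.51721358 -0.25247312  0.27453382] [ 0.51469647 -0.17525371  0.39201821]
260.5 128.5 34.4 [ 0.5171 -0.1961  0.172 ] [ 0.5161 -0.1871  0.267 ]
258.5 258.5 33.3 [ 0.5191 -0.2982  0.172 ] [ 0.5172 -0.2451  0.267 ]
116.5 213.5 30.8 [ 0.4097 -0.2634  0.172 ] [ 0.455  -0.2253  0.267 ]
145.5 194.5 28.9 [ 0.4329 -0.2475  0.172 ] [ 0.4682 -0.2163  0.267 ]
127.5 35.5 32.2 [ 0.4293 -0.14    0.172 ] [ 0.4662 -0.1552  0.267 ]
256.5 279.5 40.0 [ 0.5181 -0.3175  0.172 ] [ 0.5166 -0.2561  0.267 ]
260.5 224.5 28.6 [ 0.5197 -0.2688  0.172 ] [ 0.5175 -0.2284  0.267 ]
147.5 47.5 24.35 [ 0.4417 -0.1467  0.172 ] [ 0.4732 -0.159   0.267 ]
```

Run:
```python
from h import *
import pickle
f=pickle.load(open("w3.pkl","rb"))
im=f["frame"][70:320,190:330,::-1]
im=cv2.resize(im,None,fx=2.4,fy=2.4,interpolation=cv2.INTER_CUBIC)
# overlay predicted circles for cart (axis at tcp) 
tcp=np.array([.51721,-.25247]); t=np.linspace(0,2*np.pi,60)
im2=im.copy()
for (x,y,z,r,c) in[(tcp[0],tcp[1],.2675,.015,(0,0,255)),(tcp[0],tcp[1],.2075,.015,(0,255,0)),(.516,-.199,.172,.026,(255,0,255))]:
    p=np.array([proj(f,(x+r*np.cos(a),y+r*np.sin(a),z)) for a in t]); p=((p-[190,70]+.5)*2.4).astype(int)
    cv2.polylines(im2,[p],True,c,1)
cv2.imwrite("pics/w3.png",np.hstack([im,im2]))
```

```text
(no output)
```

View pics/w3.png

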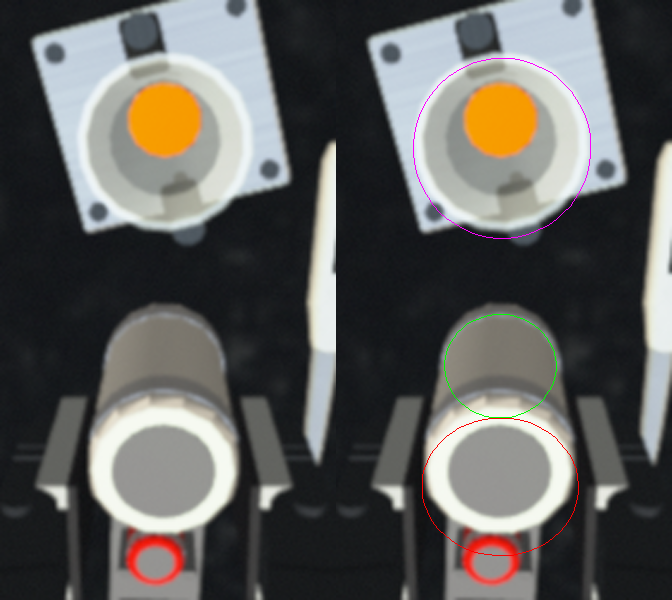

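The mouth centre is about 1.5 mm toward +y from my overlay, and the cartridge sits about 2.7 mm to +y of the tool axis. So a tool y near -0.200 aligns them, and I'll go over and descend slowly.

Run:
```python
from h import *
print(start()[0])
plan((.516,-.20,.23,1.6),step=.015)
plan((.516,-.20,.201,1.6),step=.008)
```

```text
[ 0.51612343 -0.20010403  0.27489773]
3 [[[0.0, -0.0, 0.06], [-0.0, 0.0, -0.0]], [[0.0, -0.0, 0.12], [-0.0, 0.0, -0.0]], [[0.001, -0.0, 0.18], [-0.0, 0.0, -0.0]]]
4 [[[-0.0, -0.0, 0.029], [-0.0, 0.0, -0.0]], [[-0.0, -0.0, 0.058], [-0.0, 0.0, -0.0]], [[-0.0, -0.0, 0.087], [-0.0, 0.0, -0.0]], [[-0.0, -0.0, 0.116], [-0.0, 0.0, -0.0]]]
```

Emit:
apply_moves:
  rows:
    - [[0.1,0.001,0],[0,0,0]]
    - [[0.213,0.002,0],[0,0,0]]
    - [[0.213,0.002,0],[0,0,0]]
    - [[0.213,0.002,0],[0,0,0]]

```text
clock: 7.05
tcp_pos: [0.5159, -0.2016, 0.2747]
orientation: [2.193, 2.248, -0.001]
contact_force: [-0.4, -1.4, -0.8]
grip_width: 0.028
gripper_force: 39.8
```

Emit:
apply_moves:
  rows:
    - [[0,0,0.06],[0,0,0]]
    - [[0,0,0.12],[0,0,0]]
    - [[0.001,0,0.18],[0,0,0]]
    - [[0.001,0,0.18],[0,0,0]]

```text
clock: 7.55
tcp_pos: [0.5152, -0.1993, 0.2278]
orientation: [-2.189, -2.249, 0.003]
contact_force: [0.3, 0.2, 0.2]
grip_width: 0.0283
gripper_force: 39.8
```

Emit:
apply_moves:
  rows:
    - [[0,0,0.029],[0,0,0]]
    - [[0,0,0.058],[0,0,0]]
    - [[0,0,0.087],[0,0,0]]
    - [[0,0,0.116],[0,0,0]]
    - [[0,0,0.116],[0,0,0]]

```text
clock: 8.18
tcp_pos: [0.5158, -0.1993, 0.1999]
orientation: [-2.19, -2.251, 0.001]
contact_force: [-0.1, 0.1, -0.6]
grip_width: 0.0282
gripper_force: 39.8
```

Emit:
apply_moves:
  rows:
    - [[0,0,0],[0,0,0]]
    - [[0,0,0],[0,0,0]]
    - [[0,0,0],[0,0,0]]
    - [[0,0,0],[0,0,0]]
  jaw: 1

```text
clock: 8.68
tcp_pos: [0.5163, -0.1995, 0.2007]
orientation: [2.191, 2.252, 0.0]
contact_force: [1.2, 0.4, -0.1]
grip_width: 0.0854
gripper_force: 0.0
```

Run:
```python
from h import *
plan((.516,-.20,.25,1.6),(.518,-.3675,.24,1.6),(.518,-.3675,.14,1.6),(.518,-.3675,.075,1.6),step=.053)
```

```text
9 [[[-0.0, -0.0, -0.196], [-0.0, 0.0, -0.0]], [[-0.168, -0.003, -0.186], [-0.0, 0.0, -0.0]], [[-0.335, -0.006, -0.176], [-0.0, 0.0, -0.0]], [[-0.503, -0.008, -0.166], [-0.0, 0.0, -0.0]], [[-0.67, -0.011, -0.155], [-0.0, 0.0, -0.0]], [[-0.67, -0.011, 0.045], [-0.0, 0.0, -0.0]], [[-0.67, -0.011, 0.245], [-0.0, 0.0, -0.0]], [[-0.67, -0.011, 0.375], [-0.0, 0.0, -0.0]], [[-0.669, -0.011, 0.505], [-0.0, 0.0, -0.0]]]
```

Emit:
apply_moves:
  rows:
    - [[0,0,-0.196],[0,0,0]]
    - [[-0.168,-0.003,-0.186],[0,0,0]]
    - [[-0.335,-0.006,-0.176],[0,0,0]]
    - [[-0.503,-0.008,-0.166],[0,0,0]]
    - [[-0.67,-0.011,-0.155],[0,0,0]]
    - [[-0.67,-0.011,-0.155],[0,0,0]]
    - [[-0.67,-0.011,0.045],[0,0,0]]
    - [[-0.67,-0.011,0.245],[0,0,0]]
    - [[-0.67,-0.011,0.375],[0,0,0]]
    - [[-0.669,-0.011,0.505],[0,0,0]]

```text
clock: 9.93
tcp_pos: [0.5184, -0.3653, 0.073]
orientation: [-2.189, -2.252, -0.001]
contact_force: [0.3, -0.0, 0.0]
grip_width: 0.0854
gripper_force: 0.0
```

Emit:
apply_moves:
  rows:
    - [[0,0,0],[0,0,0]]
    - [[0,0,0],[0,0,0]]
    - [[0,0,0],[0,0,0]]
    - [[0,0,0],[0,0,0]]
    - [[0,0,0],[0,0,0]]
    - [[0,0,0],[0,0,0]]
    - [[0,0,0],[0,0,0]]
  jaw: -1

```text
clock: 10.8
tcp_pos: [0.5189, -0.3674, 0.0761]
orientation: [2.189, 2.25, 0.002]
contact_force: [-0.4, 0.5, 6.8]
grip_width: 0.0283
gripper_force: 39.5
```

Run:
```python
from h import *
plan((.518,-.3675,.14,1.6),(.518,-.3675,.275,1.6),(.516,-.253,.275,1.6))
```

```text
7 [[[-0.0, 0.0, -0.13], [-0.0, 0.0, -0.0]], [[-0.001, 0.0, -0.26], [-0.0, 0.0, -0.0]], [[-0.001, 0.0, -0.44], [-0.0, 0.0, -0.0]], [[-0.001, 0.0, -0.62], [-0.0, 0.0, -0.0]], [[-0.002, 0.0, -0.8], [-0.0, 0.0, -0.0]], [[0.227, 0.002, -0.801], [-0.0, 0.0, -0.0]], [[0.457, 0.005, -0.801], [-0.0, 0.0, -0.0]]]
```

Emit:
apply_moves:
  rows:
    - [[0,0,-0.13],[0,0,0]]
    - [[-0.001,0,-0.26],[0,0,0]]
    - [[-0.001,0,-0.44],[0,0,0]]
    - [[-0.001,0,-0.62],[0,0,0]]
    - [[-0.002,0,-0.8],[0,0,0]]
    - [[0.227,0.002,-0.801],[0,0,0]]
    - [[0.457,0.005,-0.801],[0,0,0]]
    - [[0.457,0.005,-0.801],[0,0,0]]
    - [[0.457,0.005,-0.801],[0,0,0]]
    - [[0.457,0.005,-0.801],[0,0,0]]

```text
clock: 12.05
tcp_pos: [0.5156, -0.2543, 0.2749]
orientation: [2.193, 2.248, -0.001]
contact_force: [-0.0, -0.7, -0.9]
grip_width: 0.0282
gripper_force: 39.9
```

Run:
```python
from h import *
import pickle
f=grab_frame("wrist"); o=telemetry.get_obs(); tcp=o["tcp_pos"];print(tcp)
im=f["frame"][70:320,190:330,::-1]
im=cv2.resize(im,None,fx=2.4,fy=2.4,interpolation=cv2.INTER_CUBIC)
t=np.linspace(0,2*np.pi,60)
im2=im.copy()
for (x,y,z,r,c) in[(tcp[0],tcp[1],tcp[2]-.007,.015,(0,0,255)),(tcp[0],tcp[1],tcp[2]-.067,.015,(0,255,0)),(.516,-.199,.172,.026,(255,0,255))]:
    p=np.array([proj(f,(x+r*np.cos(a),y+r*np.sin(a),z)) for a in t]); p=((p-[190,70]+.5)*2.4).astype(int)
    cv2.polylines(im2,[p],True,c,1)
cv2.imwrite("pics/w4.png",np.hstack([im,im2]))
plan((.516,-.20,.275,1.6),(.516,-.20,.24,1.6))
plan((.516,-.20,.222,1.6),step=.009)
```

```text
[ 0.51560267 -0.2542723   0.27478658]
2 [[[0.211, 0.006, -0.0], [-0.0, 0.0, -0.0]], [[0.212, 0.006, 0.14], [-0.0, 0.0, -0.0]]]
2 [[[-0.0, -0.0, 0.036], [-0.0, 0.0, -0.0]], [[-0.0, -0.0, 0.072], [-0.0, 0.0, -0.0]]]
```

View pics/w4.png

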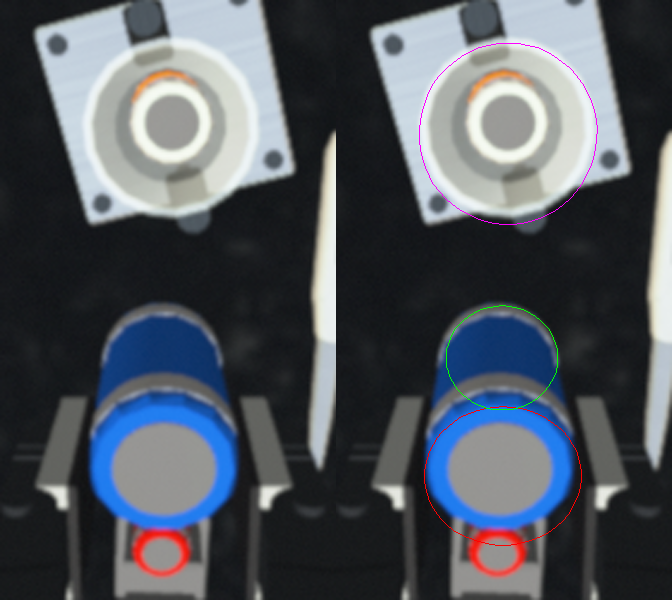

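White stands in the tube, its top ring centred in the bore at (171,122). Blue is held within about 1 mm of the tool axis, so I'll insert it.

Emit:
apply_moves:
  rows:
    - [[0.1,0.003,0],[0,0,0]]
    - [[0.211,0.006,0],[0,0,0]]
    - [[0.211,0.006,0],[0,0,0]]
    - [[0.211,0.006,0],[0,0,0]]
    - [[0.212,0.006,0.07],[0,0,0]]
    - [[0.212,0.006,0.14],[0,0,0]]
    - [[0.212,0.006,0.14],[0,0,0]]

```text
clock: 12.98
tcp_pos: [0.5148, -0.1994, 0.2373]
orientation: [-2.189, -2.248, 0.004]
contact_force: [-0.3, -0.4, -0.9]
grip_width: 0.0283
gripper_force: 39.9
```

Emit:
apply_moves:
  rows:
    - [[0,0,0.036],[0,0,0]]
    - [[0,0,0.072],[0,0,0]]
    - [[0,0,0.072],[0,0,0]]

```text
clock: 13.35
tcp_pos: [0.5158, -0.1993, 0.2208]
orientation: [-2.19, -2.251, 0.001]
contact_force: [-0.8, 0.0, -0.4]
grip_width: 0.0284
gripper_force: 39.9
```

Emit:
apply_moves:
  rows:
    - [[0,0,0.02],[0,0,0]]
    - [[0,0,0.04],[0,0,0]]
    - [[0,0,0.06],[0,0,0]]
    - [[0,0,0.06],[0,0,0]]

```text
clock: 13.85
tcp_pos: [0.5159, -0.1994, 0.2061]
orientation: [-2.19, -2.251, 0.001]
contact_force: [-0.8, 0.5, -0.8]
grip_width: 0.0282
gripper_force: 39.9
```

Emit:
apply_moves:
  rows:
    - [[0,0,0],[0,0,0]]
    - [[0,0,0],[0,0,0]]
    - [[0,0,0],[0,0,0]]
    - [[0,0,0],[0,0,0]]
  jaw: 1

```text
clock: 14.35
tcp_pos: [0.5162, -0.1995, 0.2066]
orientation: [2.191, 2.252, 0.0]
contact_force: [0.3, -0.3, -0.7]
grip_width: 0.0852
gripper_force: 0.0
```

Run:
```python
from h import *
p,m=start(); p[2]-=.015; json.dump([p.tolist(),m.tolist()],open("cmd.json","w")); print(p)
plan((.516,-.20,.30,1.6),(.451,.06,.28,1.6))
```

```text
[ 0.5161018  -0.19992926  0.20689743]
6 [[[-0.0, -0.0, -0.186], [-0.0, 0.0, -0.0]], [[-0.001, -0.001, -0.372], [-0.0, 0.0, -0.0]], [[0.209, -0.047, -0.357], [-0.0, 0.0, -0.0]], [[0.418, -0.093, -0.341], [-0.0, 0.0, -0.0]], [[0.627, -0.139, -0.325], [-0.0, 0.0, -0.0]], [[0.837, -0.186, -0.31], [-0.0, 0.0, -0.0]]]
1 [[[0.209, -0.046, 0.016], [-0.0, 0.0, -0.0]]]
```

Emit:
apply_moves:
  rows:
    - [[0,0,-0.186],[0,0,0]]
    - [[-0.001,-0.001,-0.372],[0,0,0]]
    - [[0.209,-0.047,-0.357],[0,0,0]]
    - [[0.418,-0.093,-0.341],[0,0,0]]
    - [[0.627,-0.139,-0.325],[0,0,0]]
    - [[0.837,-0.186,-0.31],[0,0,0]]

```text
clock: 15.1
tcp_pos: [0.4634, 0.01, 0.2841]
orientation: [-2.191, -2.251, -0.001]
contact_force: [1.1, 0.4, -0.4]
grip_width: 0.0855
gripper_force: 0.0
```

Emit:
apply_moves:
  rows:
    - [[0.209,-0.046,0.016],[0,0,0]]
    - [[0.209,-0.046,0.016],[0,0,0]]
    - [[0.209,-0.046,0.016],[0,0,0]]
    - [[0.209,-0.046,0.016],[0,0,0]]
    - [[0.209,-0.046,0.016],[0,0,0]]

```text
clock: 15.72
tcp_pos: [0.4513, 0.0591, 0.2801]
orientation: [2.193, 2.249, 0.0]
contact_force: [-0.4, 0.2, 0.3]
grip_width: 0.0855
gripper_force: 0.0
```

Run:
```python
from h import *
import pickle
f=grab_frame("wrist"); o=telemetry.get_obs(); tcp=o["tcp_pos"];print(o["clock"],tcp)
s=grab_frame("side");pickle.dump((f,s,tcp),open("w5.pkl","wb"))
a=cv2.resize(f["frame"][:,:,::-1],(533,400)); 
b=cv2.resize(s["frame"][180:250,235:285,::-1],(260,364),interpolation=cv2.INTER_CUBIC)
im=np.zeros((400,800,3),np.uint8); im[:,:533]=a; im[:364,540:]=b
cv2.imwrite("pics/w5.png",im)
for z,u in((.165,0),(.128,0),(.010,0)): print(proj(f,(.451,.12,z)))
```

```text
15.775 [0.45128091 0.05935659 0.28010032]
(np.float64(260.35467653158634), np.float64(117.39363261529755))
(np.float64(260.0281093566614), np.float64(114.60113890123132))
(np.float64(259.3981065946839), np.float64(109.21395094190565))
```

View pics/w5.png

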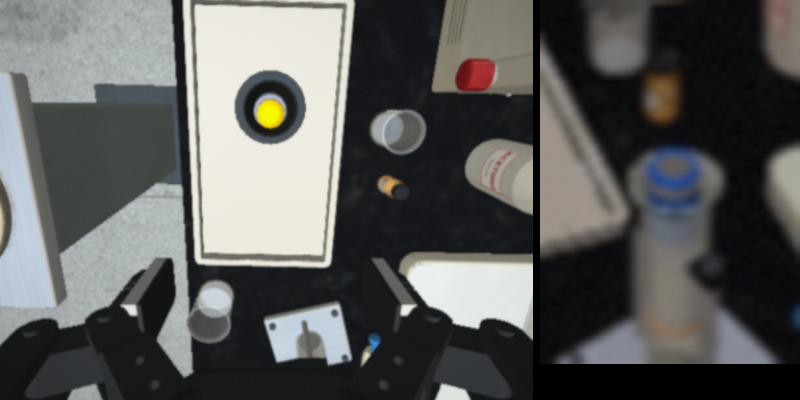

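The wrist view has the rod's yellow end at about (259,109.4) and the stand base centre at (259,102.7). The side crop shows blue seated in the tube's flare.

Run:
```python
from h import *
import pickle
f,s,tcp=pickle.load(open("w5.pkl","rb"))
im=f["frame"].astype(int); m=((im[...,0]>150)&(im[...,2]<90)&(im[...,1]>130)).astype(np.uint8); m[:80]=0;m[140:]=0;m[:,:235]=0;m[:,285:]=0
q=cv2.findNonZero(m);c,r=cv2.minEnclosingCircle(q);print("rod",c,r,onz(f,*c,.165).round(4))
print("base",onz(f,259.2,102.7,.006).round(4))
t=pickle.load(open("top.pkl","rb"));im=t["frame"].astype(int);m=((im[...,0]>150)&(im[...,2]<110)&(im[...,1]>120)).astype(np.uint8)
m[:205]=0;m[240:]=0;m[:,:190]=0;m[:,225:]=0
q=cv2.findNonZero(m);c,r=cv2.minEnclosingCircle(q);print("rod top",c,r,onz(t,*c,.165).round(4))
print("base top",onz(t,210,227.2,.006).round(4))
plan((.451,.1245,.25,1.6),(.451,.1245,.134,1.6),step=.05)
```

```text
rod (259.0211181640625, 108.908447265625) 13.507857322692871 [0.4499 0.126  0.165 ]
base [0.4506 0.1275 0.006 ]
rod top (205.0, 222.5) 4.717090606689453 [0.4476 0.1226 0.165 ]
base top [0.4501 0.1246 0.006 ]
5 [[[0.129, 0.004, 0.06], [-0.0, 0.0, -0.0]], [[0.258, 0.007, 0.12], [-0.0, 0.0, -0.0]], [[0.258, 0.007, 0.274], [-0.0, 0.0, -0.0]], [[0.259, 0.007, 0.429], [-0.0, 0.0, -0.0]], [[0.259, 0.007, 0.584], [-0.0, 0.0, -0.0]]]
```

Emit:
apply_moves:
  rows:
    - [[0.129,0.004,0.06],[0,0,0]]
    - [[0.258,0.007,0.12],[0,0,0]]
    - [[0.258,0.007,0.12],[0,0,0]]
    - [[0.258,0.007,0.12],[0,0,0]]
    - [[0.258,0.007,0.274],[0,0,0]]
    - [[0.259,0.007,0.429],[0,0,0]]
    - [[0.259,0.007,0.584],[0,0,0]]
    - [[0.259,0.007,0.584],[0,0,0]]
    - [[0.259,0.007,0.584],[0,0,0]]

```text
clock: 16.95
tcp_pos: [0.4521, 0.1246, 0.1355]
orientation: [2.192, 2.249, 0.003]
contact_force: [-0.2, 0.4, 0.7]
grip_width: 0.0854
gripper_force: 0.0
```

Emit:
apply_moves:
  rows:
    - [[0,0,0],[0,0,0]]
    - [[0,0,0],[0,0,0]]
    - [[0,0,0],[0,0,0]]
    - [[0,0,0],[0,0,0]]
    - [[0,0,0],[0,0,0]]
    - [[0,0,0],[0,0,0]]
    - [[0,0,0],[0,0,0]]
    - [[0,0,0],[0,0,0]]
  jaw: -1
  newtons: 100

```text
clock: 17.95
tcp_pos: [0.4513, 0.1253, 0.1346]
orientation: [-2.191, -2.251, -0.001]
contact_force: [-2.0, 0.0, 8.2]
grip_width: 0.0185
gripper_force: 97.4
```

Run:
```python
from h import *
o=telemetry.get_obs(); print(o["tcp_pos"],o["contact_force"],start()[0])
plan((.451,.1245,.20,1.6),(.451,.1245,.36,1.6),(.516,-.145,.36,1.6))
```

```text
[0.45125105 0.1252801  0.13459541] [-2.03962248  0.01287987  8.22091757] [0.45090562 0.12455235 0.13395554]
9 [[[-0.0, 0.0, -0.132], [-0.0, 0.0, -0.0]], [[-0.001, 0.0, -0.264], [-0.0, 0.0, -0.0]], [[-0.001, 0.0, -0.478], [-0.0, 0.0, -0.0]], [[-0.001, 0.0, -0.691], [-0.0, 0.0, -0.0]], [[-0.001, 0.0, -0.904], [-0.0, 0.0, -0.0]], [[-0.218, 0.046, -0.904], [-0.0, 0.0, -0.0]], [[-0.435, 0.092, -0.904], [-0.0, 0.0, -0.0]], [[-0.652, 0.138, -0.903], [-0.0, 0.0, -0.0]], [[-0.869, 0.184, -0.903], [-0.0, 0.0, -0.0]]]
1 [[[-0.217, 0.046, 0.0], [-0.0, 0.0, -0.0]]]
```

Emit:
apply_moves:
  rows:
    - [[0,0,-0.132],[0,0,0]]
    - [[-0.001,0,-0.264],[0,0,0]]
    - [[-0.001,0,-0.478],[0,0,0]]
    - [[-0.001,0,-0.691],[0,0,0]]
    - [[-0.001,0,-0.904],[0,0,0]]
    - [[-0.218,0.046,-0.904],[0,0,0]]
    - [[-0.435,0.092,-0.904],[0,0,0]]
    - [[-0.652,0.138,-0.903],[0,0,0]]
    - [[-0.869,0.184,-0.903],[0,0,0]]

```text
clock: 19.08
tcp_pos: [0.5029, -0.0922, 0.3599]
orientation: [-2.189, -2.252, -0.002]
contact_force: [-0.2, 0.1, -0.5]
grip_width: 0.0181
gripper_force: 97.9
```

Run:
```python
from h import *
p,m=start(); p0=p-m@(np.array([-.217,.046,0])*.25)
json.dump([p0.tolist(),m.tolist()],open("cmd.json","w"))
plan((.516,-.198,.36,1.6))
print(start()[0])
```

```text
2 [[[-0.215, 0.02, 0.0], [-0.0, 0.0, -0.0]], [[-0.429, 0.041, 0.001], [-0.0, 0.0, -0.0]]]
[ 0.51609647 -0.19796302  0.3598948 ]
```

Emit:
apply_moves:
  rows:
    - [[-0.215,0.02,0],[0,0,0]]
    - [[-0.429,0.041,0.001],[0,0,0]]
    - [[-0.429,0.041,0.001],[0,0,0]]
    - [[-0.429,0.041,0.001],[0,0,0]]
    - [[-0.429,0.041,0.001],[0,0,0]]

```text
clock: 19.7
tcp_pos: [0.5164, -0.1958, 0.3593]
orientation: [-2.187, -2.254, -0.001]
contact_force: [-0.2, -0.6, -1.4]
grip_width: 0.0182
gripper_force: 97.9
```

Run:
```python
from h import *
s=grab_frame("side");t=grab_frame("top");o=telemetry.get_obs();tcp=o["tcp_pos"];print(tcp)
b=s["frame"][120:260,210:310,::-1].copy();b=cv2.resize(b,None,fx=4,fy=4,interpolation=cv2.INTER_CUBIC)
for z,r,c in((tcp[2]-.124,.013,(0,255,0)),(.172,.026,(255,0,255))):
    p=np.array([proj(s,((tcp[0] if z>.2 else .516)+r*np.cos(a),(tcp[1] if z>.2 else -.1985)+r*np.sin(a),z)) for a in np.linspace(0,6.283,50)]);cv2.polylines(b,[((p-[210,120]+.5)*4).astype(int)],True,c,1)
cv2.imwrite("pics/s6.png",b)
```

```text
[ 0.51648534 -0.19600712  0.35947445]
```

View pics/s6.png

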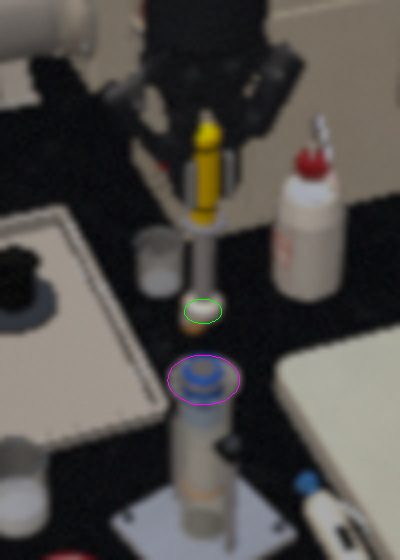

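The rod hangs vertically and its foot lines up over the tube. Now I'll descend in stages, watching the force.

Run:
```python
from h import *
plan((.516,-.1995,.333,1.6),step=.01)
plan((.516,-.1995,.285,1.6),step=.005)
plan((.516,-.1995,.269,1.6),step=.003)
```

```text
3 [[[-0.002, -0.0, 0.036], [-0.0, 0.0, -0.0]], [[-0.004, -0.0, 0.072], [-0.0, 0.0, -0.0]], [[-0.006, -0.001, 0.108], [-0.0, 0.0, -0.0]]]
10 [[[0.0, 0.0, 0.019], [-0.0, 0.0, -0.0]], [[0.0, 0.0, 0.038], [-0.0, 0.0, -0.0]], [[0.0, 0.0, 0.057], [-0.0, 0.0, -0.0]], [[0.0, 0.0, 0.077], [-0.0, 0.0, -0.0]], [[0.0, 0.0, 0.096], [-0.0, 0.0, -0.0]], [[0.0, 0.0, 0.115], [-0.0, 0.0, -0.0]], [[0.0, 0.0, 0.134], [-0.0, 0.0, -0.0]], [[0.0, 0.0, 0.153], [-0.0, 0.0, -0.0]], [[0.0, 0.0, 0.172], [-0.0, 0.0, -0.0]], [[0.0, 0.001, 0.192], [-0.0, 0.0, -0.0]]]
6 [[[0.0, -0.0, 0.011], [-0.0, 0.0, -0.0]], [[0.0, -0.0, 0.021], [-0.0, 0.0, -0.0]], [[0.0, -0.0, 0.032], [-0.0, 0.0, -0.0]], [[0.0, -0.0, 0.042], [-0.0, 0.0, -0.0]], [[0.0, -0.0, 0.053], [-0.0, 0.0, -0.0]], [[0.0, -0.0, 0.064], [-0.0, 0.0, -0.0]]]
```

Emit:
apply_moves:
  rows:
    - [[-0.002,0,0.036],[0,0,0]]
    - [[-0.004,0,0.072],[0,0,0]]
    - [[-0.006,0,0.108],[0,0,0]]
    - [[-0.006,0,0.108],[0,0,0]]

```text
clock: 20.3
tcp_pos: [0.5157, -0.1991, 0.3316]
orientation: [-2.19, -2.25, 0.002]
contact_force: [0.4, 0.7, -0.4]
grip_width: 0.0179
gripper_force: 97.9
```

Emit:
apply_moves:
  rows:
    - [[0,0,0.019],[0,0,0]]
    - [[0,0,0.038],[0,0,0]]
    - [[0,0,0.057],[0,0,0]]
    - [[0,0,0.077],[0,0,0]]
    - [[0,0,0.096],[0,0,0]]

```text
clock: 20.92
tcp_pos: [0.5162, -0.1992, 0.3083]
orientation: [2.191, 2.252, 0.0]
contact_force: [-1.3, 0.1, 5.1]
grip_width: 0.0177
gripper_force: 98.3
```

Emit:
apply_moves:
  rows:
    - [[0,0,0.019],[0,0,0]]
    - [[0,0,0.038],[0,0,0]]
    - [[0,0,0.057],[0,0,0]]
    - [[0,0,0.076],[0,0,0]]
    - [[0,0,0.096],[0,0,0]]

```text
clock: 21.55
tcp_pos: [0.5166, -0.1996, 0.285]
orientation: [2.19, 2.251, 0.001]
contact_force: [-1.5, 0.8, 5.4]
grip_width: 0.0178
gripper_force: 98.6
```

Emit:
apply_moves:
  rows:
    - [[0,0,0.011],[0,0,0]]
    - [[0,0,0.021],[0,0,0]]
    - [[0,0,0.032],[0,0,0]]
    - [[0,0,0.042],[0,0,0]]
    - [[0,0,0.053],[0,0,0]]
    - [[0,0,0.064],[0,0,0]]

```text
clock: 22.3
tcp_pos: [0.5163, -0.1993, 0.2684]
orientation: [2.191, 2.251, 0.0]
contact_force: [-0.2, -1.0, 4.1]
grip_width: 0.018
gripper_force: 98.6
```

Follower is moving at about 6 N. I'll finish in 1 mm steps.

Emit:
apply_moves:
  rows:
    - [[0,0,0.004],[0,0,0]]
    - [[0,0,0.008],[0,0,0]]
    - [[0,0,0.012],[0,0,0]]
    - [[0,0,0.012],[0,0,0]]

```text
clock: 22.8
tcp_pos: [0.5161, -0.1992, 0.2654]
orientation: [-2.191, -2.252, 0.0]
contact_force: [1.1, 0.2, 3.5]
grip_width: 0.0175
gripper_force: 98.4
```

Emit:
apply_moves:
  rows:
    - [[0,0,0.004],[0,0,0]]
    - [[0,0,0.008],[0,0,0]]
    - [[0,0,0.008],[0,0,0]]

```text
clock: 23.18
tcp_pos: [0.5167, -0.1997, 0.2646]
orientation: [2.19, 2.251, 0.001]
contact_force: [-1.1, 0.8, 10.8]
grip_width: 0.0177
gripper_force: 99.5
```

Emit:
apply_moves:
  rows:
    - [[0,0,0.002],[0,0,0]]
    - [[0,0,0.004],[0,0,0]]
    - [[0,0,0.004],[0,0,0]]

```text
clock: 23.55
tcp_pos: [0.5172, -0.2001, 0.2645]
orientation: [2.19, 2.25, 0.003]
contact_force: [-2.1, 0.2, 18.4]
grip_width: 0.0181
gripper_force: 100.2
```

Emit:
apply_moves:
  rows:
    - [[0,0,0.002],[0,0,0]]
    - [[0,0,0.004],[0,0,0]]
    - [[0,0,0.004],[0,0,0]]

```text
clock: 23.92
tcp_pos: [0.5176, -0.2004, 0.2644]
orientation: [2.189, 2.249, 0.004]
contact_force: [-2.1, 1.2, 24.7]
grip_width: 0.0181
gripper_force: 101.0
```

Bottomed out: z held at 0.2644 while the force rose to about 25 N. Lifting out and returning the rod.

Run:
```python
from h import *
p,m=start(); p[2]=.262; json.dump([p.tolist(),m.tolist()],open("cmd.json","w"))
plan((.516,-.1995,.31,1.6),(.516,-.1995,.36,1.6),(.451,.1245,.36,1.6))
plan((.451,.1245,.205,1.6),step=.04)
plan((.451,.1245,.136,1.6),step=.015)
```

```text
6 [[[0.0, -0.0, -0.192], [-0.0, 0.0, -0.0]], [[-0.0, -0.001, -0.392], [-0.0, 0.0, -0.0]], [[0.217, -0.038, -0.392], [-0.0, 0.0, -0.0]], [[0.434, -0.075, -0.393], [-0.0, 0.0, -0.0]], [[0.651, -0.113, -0.393], [-0.0, 0.0, -0.0]], [[0.868, -0.15, -0.393], [-0.0, 0.0, -0.0]]]
2 [[[0.217, -0.038, -0.0], [-0.0, 0.0, -0.0]], [[0.434, -0.075, -0.001], [-0.0, 0.0, -0.0]]]
4 [[[0.0, 0.0, 0.155], [-0.0, 0.0, -0.0]], [[0.001, 0.0, 0.31], [-0.0, 0.0, -0.0]], [[0.001, 0.0, 0.465], [-0.0, 0.0, -0.0]], [[0.001, 0.0, 0.62], [-0.0, 0.0, -0.0]]]
5 [[[0.0, 0.0, 0.055], [-0.0, 0.0, -0.0]], [[0.0, 0.0, 0.11], [-0.0, 0.0, -0.0]], [[0.0, 0.0, 0.166], [-0.0, 0.0, -0.0]], [[0.001, 0.0, 0.221], [-0.0, 0.0, -0.0]], [[0.001, 0.0, 0.276], [-0.0, 0.0, -0.0]]]
```

Emit:
apply_moves:
  rows:
    - [[0,0,-0.08],[0,0,0]]
    - [[0,0,-0.2],[0,0,0]]
    - [[0,-0.001,-0.392],[0,0,0]]
    - [[0,-0.001,-0.392],[0,0,0]]
    - [[0.217,-0.038,-0.392],[0,0,0]]
    - [[0.434,-0.075,-0.393],[0,0,0]]
    - [[0.651,-0.113,-0.393],[0,0,0]]
    - [[0.868,-0.15,-0.393],[0,0,0]]

```text
clock: 24.92
tcp_pos: [0.4711, 0.0186, 0.3583]
orientation: [-2.189, -2.251, 0.003]
contact_force: [0.4, 0.7, -0.9]
grip_width: 0.0177
gripper_force: 98.1
```

Emit:
apply_moves:
  rows:
    - [[0.217,-0.038,0],[0,0,0]]
    - [[0.434,-0.075,-0.001],[0,0,0]]
    - [[0.434,-0.075,-0.001],[0,0,0]]
    - [[0.434,-0.075,-0.001],[0,0,0]]
    - [[0.434,-0.075,-0.001],[0,0,0]]

```text
clock: 25.55
tcp_pos: [0.451, 0.1231, 0.3595]
orientation: [-2.194, -2.249, 0.002]
contact_force: [1.0, 0.7, -1.2]
grip_width: 0.0176
gripper_force: 98.1
```

Emit:
apply_moves:
  rows:
    - [[0,0,0.155],[0,0,0]]
    - [[0.001,0,0.31],[0,0,0]]
    - [[0.001,0,0.465],[0,0,0]]
    - [[0.001,0,0.62],[0,0,0]]
    - [[0.001,0,0.62],[0,0,0]]
    - [[0.001,0,0.62],[0,0,0]]

```text
clock: 26.3
tcp_pos: [0.452, 0.1242, 0.2063]
orientation: [2.192, 2.249, 0.002]
contact_force: [0.4, -0.4, -0.8]
grip_width: 0.0179
gripper_force: 98.1
```

Emit:
apply_moves:
  rows:
    - [[0,0,0.055],[0,0,0]]
    - [[0,0,0.11],[0,0,0]]
    - [[0,0,0.166],[0,0,0]]
    - [[0.001,0,0.221],[0,0,0]]
    - [[0.001,0,0.276],[0,0,0]]
    - [[0.001,0,0.276],[0,0,0]]

```text
clock: 27.05
tcp_pos: [0.4511, 0.1249, 0.1352]
orientation: [2.191, 2.251, -0.001]
contact_force: [-0.1, -0.2, -0.6]
grip_width: 0.0178
gripper_force: 98.2
```

Emit:
apply_moves:
  rows:
    - [[0,0,0.004],[0,0,0]]
    - [[0,0,0.006],[0,0,0]]
    - [[0,0,0.006],[0,0,0]]

```text
clock: 27.42
tcp_pos: [0.451, 0.125, 0.1346]
orientation: [-2.191, -2.251, -0.0]
contact_force: [0.3, -1.3, 2.3]
grip_width: 0.0179
gripper_force: 98.9
```

Contact with the cup floor at the same height as the pick. I'll release and rise.

Emit:
apply_moves:
  rows:
    - [[0,0,0],[0,0,0]]
    - [[0,0,0],[0,0,0]]
    - [[0,0,0],[0,0,0]]
    - [[0,0,0],[0,0,0]]
    - [[0,0,0],[0,0,0]]
  jaw: 1

```text
clock: 28.05
tcp_pos: [0.451, 0.1251, 0.1345]
orientation: [2.191, 2.252, 0.0]
contact_force: [-1.1, -1.1, 0.4]
grip_width: 0.0854
gripper_force: 0.0
```

Emit:
apply_moves:
  rows:
    - [[0,0,-0.1],[0,0,0]]
    - [[0,0,-0.25],[0,0,0]]
    - [[0,0,-0.45],[0,0,0]]
    - [[-0.2,0,-0.55],[0,0,0]]
    - [[-0.4,0,-0.6],[0,0,0]]
    - [[-0.4,0,-0.6],[0,0,0]]
    - [[-0.4,0,-0.6],[0,0,0]]
    - [[-0.4,0,-0.6],[0,0,0]]

```text
clock: 29.05
tcp_pos: [0.4535, 0.0263, 0.2841]
orientation: [-2.188, -2.254, 0.002]
contact_force: [0.5, 0.2, 0.1]
grip_width: 0.0854
gripper_force: 0.0
```

Run:
```python
from h import *
f=grab_frame("wrist");s=grab_frame("side");o=telemetry.get_obs();print(o["clock"],o["tcp_pos"],o["contact_force"])
im=np.zeros((420,800,3),np.uint8); im[:375,:500]=cv2.resize(f["frame"][:,:,::-1],(500,375)); im[:,500:]=cv2.resize(s["frame"][140:280,190:290,::-1],(300,420),interpolation=cv2.INTER_CUBIC)
cv2.imwrite("pics/end.png",im)
```

```text
29.15 [0.45357432 0.02606166 0.28416005] [-0.78745272 -0.52323083  0.72569084]
```

View pics/end.png

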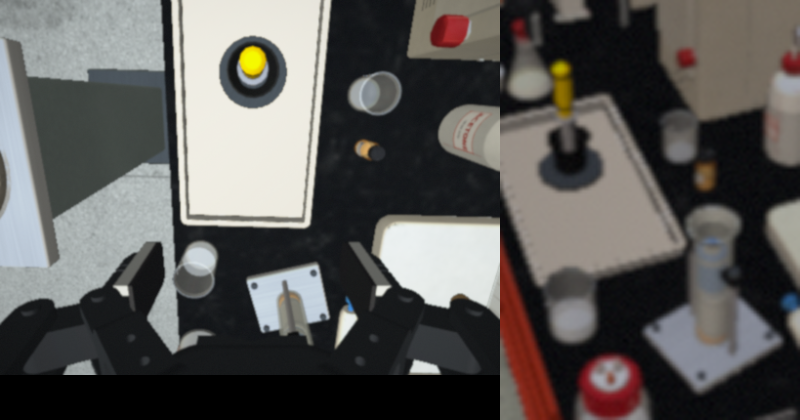

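The rod stands upright in its cup, with its yellow end at (252,62) in the left panel. The stack is down in the tube, with blue's top at about (712,243) in the right panel, and the bystanders haven't moved.

```bash
python3 -c "
from bench import job
print(job.hand_in())"
```

```text
the job is handed in; nothing more can be done
None
```

The job is handed in at about 29 s: white then blue are in the tube, pressed to the bottom stop at about 25 N, the rod is back in its stand and the red spare is still in the rack; the hand-in call gave no verdict.

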